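# Refit the sprung spindle in the kitchen-roll holder

### The arm

A 7-joint arm with a two-finger parallel gripper is mounted at the origin on a cart in front of the work surface, level with it; the furniture and walls round the work are solid. World frame = base frame: x ahead of the robot, y to its left, z up, the work surface at z = 0. Lengths are in m, angles in rad, forces in N, time in s.
With the tool pointing down it reaches from about 0.35 to 0.9 m from the base axis. Payload 7.2 kg.
Tool frame: the origin (TCP) lies midway between the tips of the shut fingers; the grasp point (between the pads) lies 19 mm behind it (hold_point_z is the z of the grasp point in the tool frame, in m); z points along the fingers, y is the line along which they close (so a half turn about z gives the same grasp; the last joint's range is limited). The gripper opens to 85 mm and grips with 20 to 120 N. Pads are 22 mm wide; open, the fingers measure 114 mm over their backs; the gripper's body (76 mm by 85 mm) begins 54 mm behind the grasp point. The pads swing forward as they close: fully open they stand 13 mm farther back than shut.
Start: joints at [1.176, 0.411, -0.013, 1.596, 0.006, 1.134, -0.082], TCP at [0.201, -0.592, 0.209] pointing down, gripper open.
Joint ranges: [-2.95, 2.95], [-0.29, 1.99], [-1.47, 1.44], [0.14, 2.54], [-1.03, 4.17], [0.13, 1.85], [-2.86, 2.86]. Speed limits (rad/s): [2.39, 2.39, 3.01, 3.01, 3.14, 3.14, 3.14].

### API

Orientations are given as a unit quaternion [w, x, y, z].
In Python, from bench import state, grab_frame, job_done, hold_point_z gives the robot as it stands.
- The arm moves only by the tool play_rows, never from a script. Its arguments are lists of equal length, an entry for each row: "linear": the shift along the tool's x, y, z in m, a list of three; "rotation": the turn, a rotation vector about the tool's x, y, z in rad, a list of three; "hand": the opening, from 0 (shut) to 1 (fully open). In form: {"linear": [[dx, dy, dz], ...], "rotation": [[ax, ay, az], ...], "hand": [hand, ...]}. A call has exactly 5 rows; each row shifts and turns the commanded pose from where the row before left it, along the tool's axes as they then stand; what a row does not reach is not made up. A row lasts 1/10 s, in which the tool goes at most 50 mm and 8.59 degrees, less where a joint would pass 70% of its speed; a pose out of reach is approached as far as the arm can. A call is refused whole if a number of a shift passes 0.05 or a number of a turn 0.15, either way. A call with a gripper value outside its range is refused whole. The fingers move at their own pace and stop on an object; "grip_force" is the grip in N (left out, the last holds). Time passes only in rows, so rows that do not move let the fingers close, or fill a call up. It gives the time, the measured TCP pose, the force, the opening and the grip force at its end, in the units of the state.
- state(): the state, without advancing time (a new reading comes with each control period).
- grab_frame(name): name is "side" or "top"; returns a dict with "image" (384x512x3 uint8, red, green, blue), "K" (3x3 intrinsics, pixels), "R" (3x3) and "t" (3): a world point X has camera coordinates R X + t. Camera axes: x right, y down, z forward; pixel columns grow to the right and rows downward; lengths in m; the calibration is good to about 2 mm. A picture is of the moment at which its call begins. There is no depth.
- job_done(): hands the job in; it is judged then, once.
The state is a dict: "time": time; "joint_positions": joint angles; "qvel": joint speeds; "effort": joint torques, N m; "ee_pos": TCP position; "tool_rot": TCP orientation; "force": force on the tool from outside, world axes, zero at the start; "moment": the same for the moment, N m; "width": opening from 0.0 (shut) to 1.0 (fully open); "grip_force": force on a finger pad.
Only numpy, scipy, OpenCV 4.12 (cv2) and the standard library are available. Lean on these libraries where they do the work, as an engineer would, in place of code of your own. Each camera call takes 0.05 s, during which the arm holds its last target. There are 200 camera calls.

### The job

Put the spring-loaded spindle back into the kitchen-roll holder: set one end in the recess of one post, push the spring in, swing the other end between the posts and let it out into the other recess, so that the spindle hangs level between the posts, an end in each recess, and let go. Ease it in gently, well short of forcing the holder (keep under 20 N), and leave the garlic, lemon, salt shaker and cup where they are.

Things in the scene. Friction and masses are not known exactly. Their poses are not given: they have to be found in the camera images.
- spindle: Loose spindle, 0.14 kg, lying along its own y axis: aluminium tube 22 mm in diameter between two black square hubs (26 x 26 x 10 mm), 116 mm long over the hubs. A fixed grey pin (tail) at -y, a sprung red pin (nose) at +y, both 12 mm in diameter with domed tips; 165 mm from tip to tip when free. Origin: middle of the underside, 13 mm below the tube's axis.
- grip (a point): Middle of the spindle's tube, on its axis. The tube can be gripped across (22 mm) anywhere along its 96 mm between the hubs; a grip some 25 mm towards the nose keeps the fingers clear of the post on the tail's side while the nose is being set in.
- nose_tip (a point): Tip of the red sprung pin. Free, it stands 36 mm out of its hub, 94 mm from grip along the spindle's +y. It can be pushed in by 21 mm, where it stops hard; 2 N starts it, 0.35 N more for each mm, about 9.5 N fully in.
- tail_tip (a point): Tip of the grey fixed pin, 13 mm out of its hub, 71 mm from grip along the spindle's -y.
- holder: Oak foot of the holder, 90 (x) x 240 (y) x 12 mm, fixed; origin in the middle of its underside. A yoke on it carries two white posts, one towards +y, one towards -y: 36 mm wide (x), 18 mm thick (y), tops 88 mm above the worktop, inner faces 139 mm apart. The black bar between the posts is 24 mm high, its screws 30 mm. In front of the posts (-x) and above them is free space.
- socket_mid (a point): On the foot's middle, 70 mm above the worktop, at the height of the recesses: one in each post's inner face, 18 x 18 mm square, 10 mm deep, 2 mm chamfer, axis along the holder's y through x = 0; their bottoms lie 159 mm apart, so the seated spindle stays pressed in by 6 mm; 16 to 21 mm lets it pass between the inner faces.
- foot_top (a point): Middle of the foot, 14 mm above the worktop. The yoke is adjustable: both posts together stand locked anywhere within 20 mm to either side (along the holder's y) of this middle. This offset is not measured; find it by touch or sight. The measured poses do not include it.
- garlic: Garlic bulb, 60 x 57 x 58 mm; bystander. Origin under its middle.
- lemon: Yellow lemon, 78 x 55 x 56 mm; bystander. Origin under its middle.
- salt_shaker: Salt shaker with grey cap, 44 x 44 x 90 mm; bystander. Origin under its middle.
- cup: Small white cup with a handle, 62 x 88 x 50 mm; bystander. Origin under its middle.
Not all that is in view belongs to the job. There is more than one size of the spindle; the job needs the larger.

How it is judged:
On the way:
1. the spindle has been lifted off the worktop (height (world z) of spindle above 0.035 m), for 0.1 s.
At the end, for the whole second after the job is handed in: Both spindle tips sit in the recesses: each within 5 mm of the foot's middle line (x) and 64 to 75 mm above the worktop, the spring let out again (155 mm or more from tip to tip), between the posts, at rest and let go (x of nose_tip in the frame of holder between -0.005 and 0.005 m and z of nose_tip in the frame of holder between 0.064 and 0.075 m and x of tail_tip in the frame of holder between -0.005 and 0.005 m and z of tail_tip in the frame of holder between 0.064 and 0.075 m and distance between nose_tip and tail_tip above 0.155 m and horizontal distance between grip and socket_mid below 0.04 m and linear speed of spindle below 0.02 m/s); the robot touches nothing.
It fails at once if the holder is pushed with more than 20 N (contact force between holder and anything else above 20 N).
It fails at once if a bystander is shifted by more than 15 mm (distance of any of garlic, lemon, salt_shaker, cup from where it was at the start of the episode above 0.015 m).
It also fails if it takes over 54 s, if anything falls off the work surface, if the arm or the gripper's body presses on something with over 40 N, if the wrist force passes 120 N, or if a joint passes its speed limit or range.

## Working session

There is one attempt and no reset: what is moved stays moved. The work goes in short steps, Python scripts to look and compute and a tool call to move; the robot and the scene stay as the last step left them, time stands still between calls to the robot, and variables do not carry over. Pictures are saved under pics/ and viewed, at most 10 in all, crops included, and the job is handed in when it is done.

Besides the shell and the picture viewer there is one more tool, called after "Call:" as name(argument=value, ...) on one line, values as JSON. play_rows: Moves the arm, as the interface text tells. Its arguments: {"type":"object","properties":{"linear":{"type":"array"},"rotation":{"type":"array"},"hand":{"type":"array"},"grip_force":{"type":"number"}},"required":["linear","rotation","hand"]}

```bash
mkdir -p pics
python3 - <<'E'
from bench import *
import cv2,pickle
print(state(),hold_point_z)
d={}
for n in("side","top"):
    f=grab_frame(n);d[n]=f;cv2.imwrite(f"pics/{n}0.png",f["image"][:,:,::-1]);print(f["K"],f["R"],f["t"])
pickle.dump(d,open("f0.pkl","wb"))
E
```

```text
{'time': 0.0, 'joint_positions': array([ 1.17582078,  0.41187891, -0.01270486,  1.59706633,  0.00556508,
        1.1343134 , -0.08217042]), 'qvel': array([-0.00033924, -0.00013039,  0.00017449, -0.0010056 , -0.00085866,
       -0.00036645,  0.00014234]), 'effort': array([-1.61878697e-04, -6.00630283e+01,  6.82146996e-01, -2.99423057e+01,
        1.38425472e-02,  1.05801551e-02, -2.19518961e-05]), 'ee_pos': array([ 0.20040699, -0.59141871,  0.2079571 ]), 'tool_rot': array([-7.96363559e-04,  9.86678875e-01,  1.62678002e-01, -1.75590322e-04]), 'force': array([ 0.47762915,  0.11495582, -0.42356766]), 'moment': array([-0.01562093,  0.01314702,  0.06366572]), 'grip_force': 0.0, 'width': 1.0031164572073303} -0.0187
[[349.78210617   0.         261.76755308]
 [  0.         349.78210617 184.43891894]
 [  0.           0.           1.        ]] [[-0.90465393 -0.42613531 -0.00315732]
 [-0.21902807  0.47131044 -0.85433786]
 [ 0.36555161 -0.77218856 -0.51970843]] [0.59433891 0.15020087 0.86001434]
[[363.38116979   0.         250.80632164]
 [  0.         363.38116979 194.05398759]
 [  0.           0.           1.        ]] [[-0.01350356 -0.99976617 -0.01688942]
 [-0.98062547  0.01654249 -0.19519228]
 [ 0.19542603  0.01392641 -0.98061956]] [0.13419617 0.57961306 0.99136113]
```

Run:
```python
import cv2
for n in("side","top"):
    cv2.imwrite(f"pics/{n}0b.png",cv2.resize(cv2.imread(f"pics/{n}0.png"),(800,600),interpolation=cv2.INTER_CUBIC))
```

```text
(no output)
```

View pics/side0b.png

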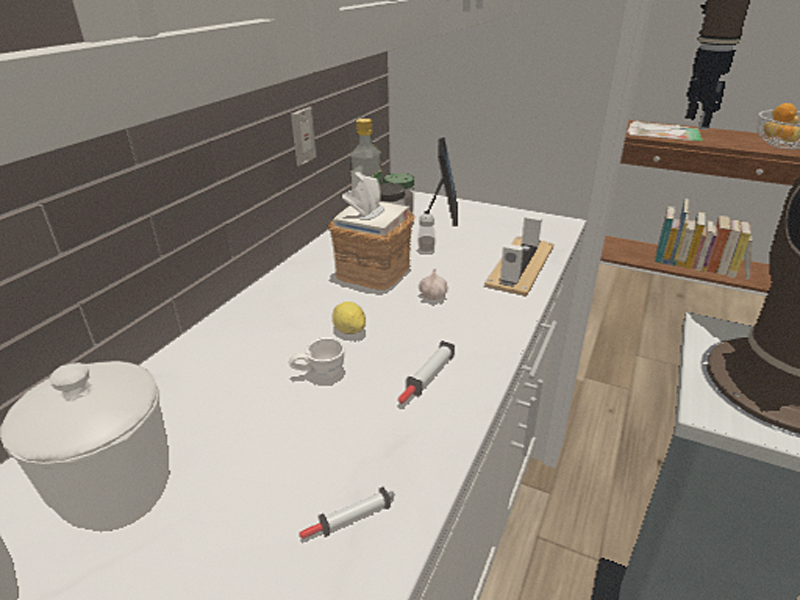

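View pics/top0b.png

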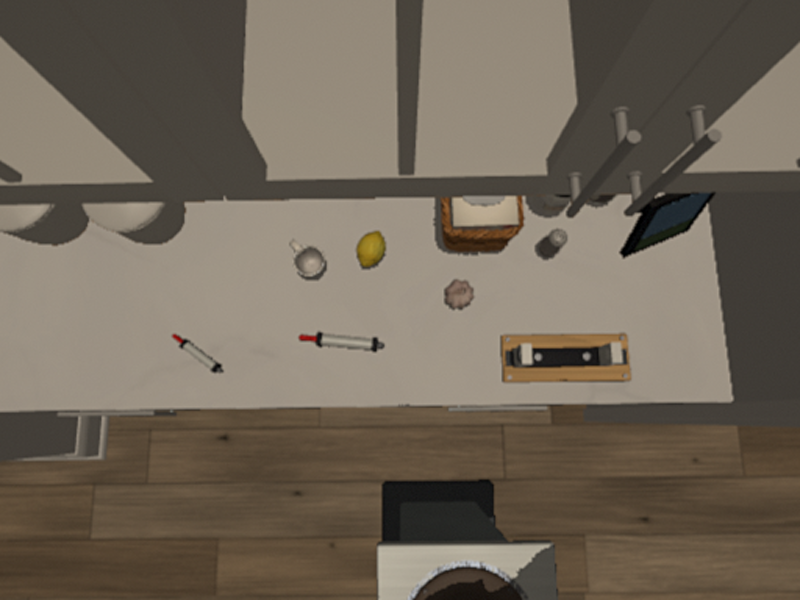

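Side view: the holder is at about (520,265), with two spindles at (430,370) and (345,515). In the top view the holder is at (565,357), and the larger-looking spindle at (342,342) has its red nose to the left. I'll enlarge both.

Run:
```python
import cv2,numpy as np
s=cv2.imread("pics/side0.png");t=cv2.imread("pics/top0.png")
# 100x75 crops, x4
def c(im,x,y): return cv2.resize(im[y:y+75,x:x+100],(400,300),interpolation=cv2.INTER_CUBIC)
o=np.vstack([np.hstack([c(s,235,200),c(s,285,130)]),np.hstack([c(t,170,180),c(t,312,190)])])
cv2.imwrite("pics/crops.png",o)
```

```text
(no output)
```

View pics/crops.png

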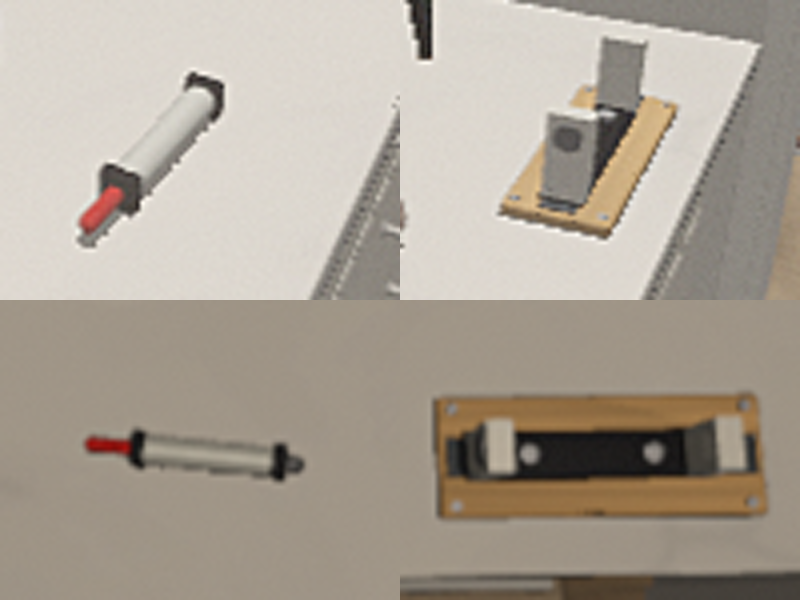

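The top row is the side-view crops and the bottom row is the top-view crops. They show the spindle's tips and hubs, the foot's corners and the tops of the two posts. In the top crop the nose tip is at (85,443), the tail tip at (304,464), and the post-top centres are at about (500,446) and (730,443).

```bash
cat > geo.py <<'E'
import numpy as np,pickle
from scipy.optimize import least_squares
F=pickle.load(open("f0.pkl","rb"))
def proj(n,X,F=F):
    c=F[n];p=c["K"]@(c["R"]@np.asarray(X,float)+c["t"]);return p[:2]/p[2]
def onz(n,uv,z,F=F):
    c=F[n];d=c["R"].T@np.linalg.solve(c["K"],[*uv,1]);o=-c["R"].T@c["t"];return o+d*(z-o[2])/d[2]
def tri(a,b,F=F):
    r=least_squares(lambda X:np.r_[proj("side",X,F)-a,proj("top",X,F)-b],[.5,0,.05]);return r.x,np.abs(r.fun).max()
def pose(x,y,th,P):  # body P -> world
    c,s=np.cos(th),np.sin(th);return np.array([x+c*P[0]-s*P[1],y+s*P[0]+c*P[1],P[2]])
E
python3 - <<'E'
from geo import *
S=lambda u,v,x,y:np.array([(u+.5)/4-.5+x,(v+.5)/4-.5+y])
sS=lambda u,v:S(u,v,235,200); sH=lambda u,v:S(u-400,v,285,130)
tS=lambda u,v:S(u,v-300,170,180); tH=lambda u,v:S(u-400,v-300,312,190)
print("nose",tri(sS(87,223),tS(86,443)),"nosehub",tri(sS(121,188),tS(137,449)))
a,b=onz("top",tS(85,443),.013),onz("top",tS(304,464),.013);print(a,b,np.linalg.norm(a-b))
a,b=onz("side",sS(87,223),.013),onz("side",sS(207,97),.013);print("side",a,b)
print("small",[onz("top",p,.01) for p in [(175/1.5625-.2,337/1.5625-.2),(222/1.5625,371/1.5625)]])
# foot corners
top=[(437,399),(755,394),(767,513),(441,517)]
B=[(.045,.12,.012),(.045,-.12,.012),(-.045,-.12,.012),(-.045,.12,.012)]
for q in top: print("footT",onz("top",tH(*q),.012))
sd=[((500,211),0),((677,106),2),((609,232),3)]
for q,i in sd: print("footS",i,onz("side",sH(*q),.012))
def res(p,w=("t","s")):
    r=[]
    if "t" in w: r+=[proj("top",pose(*p,b))-tH(*q) for q,b in zip(top,B)]
    if "s" in w: r+=[proj("side",pose(*p,B[i]))-sH(*q) for q,i in sd]
    return np.concatenate(r)
for w in("t","s","ts"):
    f=least_squares(res,[.5,-.3,0],args=(w,));print(w,f.x,np.round(f.fun,1))
h=f.x
# posts: unknown offset
for q in [(500,446),(730,443)]: 
    P=onz("top",tH(*q),.088);d=P[:2]-h[:2];c,s=np.cos(h[2]),np.sin(h[2]);print("post",P,"holder xy",c*d[0]+s*d[1],-s*d[0]+c*d[1])
for q in [(547,112),(598,120)]:
    P=onz("side",sH(*q),.088);d=P[:2]-h[:2];print("near outer face",P,c*d[0]+s*d[1],-s*d[0]+c*d[1])
for q in [(601,38),(647,42)]:
    P=onz("side",sH(*q),.088);d=P[:2]-h[:2];print("far inner",P,c*d[0]+s*d[1],-s*d[0]+c*d[1])
E
```

```text
nose (array([0.52762414, 0.30449479, 0.01652914]), np.float64(0.17029650035226496)) nosehub (array([0.52314879, 0.26677675, 0.01456988]), np.float64(0.05140941867239235))
[0.52864984 0.30605098 0.013     ] [0.51032519 0.14252274 0.013     ] 0.16455174342294665
side [0.52900164 0.30104626 0.013     ] [0.50996856 0.16086293 0.013     ]
small [array([0.53253773, 0.54515895, 0.01      ]), array([0.46533126, 0.45062445, 0.01      ])]
footT [ 0.52564308 -0.08160161  0.012     ]
footT [ 0.52564263 -0.31684744  0.012     ]
footT [ 0.4379901  -0.31736786  0.012     ]
footT [ 0.43853919 -0.08007536  0.012     ]
footS 0 [ 0.52287905 -0.06767858  0.012     ]
footS 2 [ 0.43781296 -0.30851367  0.012     ]
footS 3 [ 0.43734925 -0.07301009  0.012     ]
t [ 0.48203735 -0.1989605  -0.00115698] [-0.9 -0.5  0.7 -0.4  0.6  0.4 -0.4  0.5]
s [ 0.48169493 -0.19006343  0.01229184] [-0.5 -0.4  0.  -0.3  0.5  0.5]
ts [ 0.48214007 -0.19777779  0.0015482 ] [-1.3 -0.4  0.2 -0.6  0.2  0.2 -0.7  0.6 -0.2 -1.8  0.7 -1.   0.5 -0.7]
post [ 0.48190631 -0.10945164  0.088     ] holder xy -9.70212842276233e-05 0.08832640940503989
post [ 0.48155567 -0.26646933  0.088     ] holder xy -0.00069074613223926 -0.06869054627037027
near outer face [ 0.50162818 -0.10100897  0.088     ] 0.01963789914589524 0.09673854122806423
near outer face [ 0.46254185 -0.10436286  0.088     ] -0.019453579736229208 0.09344516696371018
far inner [ 0.50076882 -0.25463849  0.088     ] 0.01854069050215609 -0.05688946379751968
far inner [ 0.46322247 -0.26286221  0.088     ] -0.01901833999109422 -0.06505504494738147
```

```bash
cat > mv.py <<'E'
import numpy as np
from scipy.spatial.transform import Rotation as Ro
from bench import state
def tool(th,tilt=0):  # tool down, y axis at angle th in the plane; tilt about tool y (nose +x side down for tilt>0)
    y=np.array([np.cos(th),np.sin(th),0]);z=np.array([0,0,-1.]);x=np.cross(y,z)
    return Ro.from_matrix(np.c_[x,y,z])*Ro.from_rotvec([0,tilt,0])
def plan(pos,R,n):
    s=state();w,x,y,z=s["tool_rot"];R0=Ro.from_quat([x,y,z,w]);d=(np.array(pos)-s["ee_pos"])/n
    rv=(R0.inv()*R).as_rotvec()/n;print("at",s["ee_pos"].round(4),"rot/row",rv.round(3),"lim .15")
    for i in range(n): print((R0*Ro.from_rotvec(rv*i)).inv().apply(d).round(4).tolist())
E
python3 - <<'E'
from mv import *
plan([.52,.238,.14],tool(-.1115),25)
E
```

```text
at [ 0.2005 -0.5915  0.208 ] rot/row [-0.    -0.    -0.045] lim .15
[0.0228, -0.0273, 0.0028]
[0.024, -0.0263, 0.0028]
[0.0251, -0.0251, 0.0028]
[0.0262, -0.024, 0.0028]
[0.0273, -0.0228, 0.0028]
[0.0283, -0.0215, 0.0027]
[0.0293, -0.0202, 0.0027]
[0.0301, -0.0189, 0.0027]
[0.031, -0.0175, 0.0027]
[0.0317, -0.0161, 0.0027]
[0.0324, -0.0146, 0.0027]
[0.033, -0.0131, 0.0027]
[0.0336, -0.0116, 0.0027]
[0.0341, -0.0101, 0.0027]
[0.0345, -0.0085, 0.0027]
[0.0349, -0.007, 0.0027]
[0.0351, -0.0054, 0.0027]
[0.0354, -0.0038, 0.0027]
[0.0355, -0.0022, 0.0027]
[0.0356, -0.0006, 0.0027]
[0.0355, 0.0011, 0.0027]
[0.0355, 0.0027, 0.0027]
[0.0353, 0.0043, 0.0027]
[0.0351, 0.0059, 0.0027]
[0.0348, 0.0074, 0.0027]
```

Call:
play_rows(linear=[[0.023,-0.027,0],[0.024,-0.026,0],[0.025,-0.025,0],[0.026,-0.024,0],[0.027,-0.023,0]], rotation=[[0,0,-0.045],[0,0,-0.045],[0,0,-0.045],[0,0,-0.045],[0,0,-0.045]], hand=[1,1,1,1,1], grip_force=80)

```text
time: 0.6
ee_pos: [0.2646, -0.4252, 0.2085]
tool_rot: [-0.0, 0.962, 0.273, -0.0]
force: [-0.9, -0.6, 0.4]
width: 0.999
grip_force: 0.0
```

Call:
play_rows(linear=[[0.028,-0.022,0],[0.029,-0.02,0],[0.03,-0.019,0],[0.031,-0.018,0],[0.032,-0.016,0]], rotation=[[0,0,-0.045],[0,0,-0.045],[0,0,-0.045],[0,0,-0.045],[0,0,-0.045]], hand=[1,1,1,1,1])

```text
time: 1.1
ee_pos: [0.3278, -0.259, 0.2087]
tool_rot: [-0.0, 0.925, 0.379, -0.0]
force: [0.5, -0.0, 1.5]
width: 0.998
grip_force: 0.0
```

Call:
play_rows(linear=[[0.032,-0.015,0],[0.033,-0.013,0],[0.034,-0.012,0],[0.034,-0.01,0],[0.034,-0.009,0]], rotation=[[0,0,-0.045],[0,0,-0.045],[0,0,-0.045],[0,0,-0.045],[0,0,-0.045]], hand=[1,1,1,1,1])

```text
time: 1.6
ee_pos: [0.3912, -0.0933, 0.2088]
tool_rot: [0.0, 0.877, 0.481, -0.0]
force: [1.2, -0.4, 0.2]
width: 1.001
grip_force: 0.0
```

Call:
play_rows(linear=[[0.035,-0.007,0],[0.035,-0.005,0],[0.035,-0.004,0],[0.035,-0.002,0],[0.035,-0.001,0]], rotation=[[0,0,-0.045],[0,0,-0.045],[0,0,-0.045],[0,0,-0.045],[0,0,-0.045]], hand=[1,1,1,1,1])

```text
time: 2.1
ee_pos: [0.4552, 0.0709, 0.2087]
tool_rot: [0.0, 0.817, 0.576, -0.0]
force: [-0.1, 0.8, 0.2]
width: 1.003
grip_force: 0.0
```

Run:
```python
from mv import *
plan([.521,.238,.08],tool(-.1115),10)
```

```text
at [0.4552 0.0709 0.2087] rot/row [-0.     0.    -0.023] lim .15
[0.018, 0.0006, 0.0129]
[0.0179, 0.001, 0.0129]
[0.0179, 0.0014, 0.0129]
[0.0179, 0.0018, 0.0129]
[0.0178, 0.0022, 0.0129]
[0.0178, 0.0026, 0.0129]
[0.0177, 0.0031, 0.0129]
[0.0176, 0.0035, 0.0129]
[0.0175, 0.0039, 0.0129]
[0.0174, 0.0043, 0.0129]
```

Call:
play_rows(linear=[[0.018,0.001,0.013],[0.018,0.001,0.013],[0.018,0.001,0.013],[0.018,0.002,0.013],[0.018,0.002,0.013]], rotation=[[0,0,-0.023],[0,0,-0.023],[0,0,-0.023],[0,0,-0.023],[0,0,-0.023]], hand=[1,1,1,1,1])

```text
time: 2.6
ee_pos: [0.4882, 0.1542, 0.1429]
tool_rot: [-0.0, 0.783, 0.622, -0.0]
force: [-0.1, -0.5, 0.5]
width: 0.998
grip_force: 0.0
```

Call:
play_rows(linear=[[0.018,0.003,0.013],[0.018,0.003,0.013],[0.018,0.004,0.013],[0.018,0.004,0.013],[0,0,0]], rotation=[[0,0,-0.023],[0,0,-0.023],[0,0,-0.023],[0,0,-0.023],[0,0,0]], hand=[0.8,0.8,0.8,0.8,0.8])

```text
time: 3.1
ee_pos: [0.5148, 0.2236, 0.0899]
tool_rot: [-0.001, 0.753, 0.658, -0.001]
force: [-0.6, 0.0, -0.4]
width: 0.803
grip_force: 0.0
```

Run:
```python
from mv import *
plan([.521,.238,.003],tool(-.1115),5)
```

```text
at [0.5148 0.2236 0.0899] rot/row [-0.001 -0.    -0.005] lim .15
[0.003, 0.0009, 0.0174]
[0.003, 0.0009, 0.0174]
[0.003, 0.0009, 0.0174]
[0.003, 0.0009, 0.0174]
[0.003, 0.0009, 0.0174]
```

Call:
play_rows(linear=[[0.004,0.001,0.017],[0.004,0.001,0.017],[0.004,0.001,0.017],[0.003,0.001,0.017],[0,0,0.016]], rotation=[[0,0,-0.005],[0,0,-0.005],[0,0,-0.005],[0,0,-0.005],[0,0,-0.005]], hand=[0.8,0.8,0.8,0.8,0.8])

```text
time: 3.6
ee_pos: [0.5215, 0.2361, 0.006]
tool_rot: [-0.0, 0.745, 0.667, -0.0]
force: [-0.5, -0.2, 0.3]
width: 0.8
grip_force: 0.0
```

Call:
play_rows(linear=[[0,0,0.002],[0,0,0],[0,0,0],[0,0,0],[0,0,0]], rotation=[[0,0,0],[0,0,0],[0,0,0],[0,0,0],[0,0,0]], hand=[0.8,0.8,0.4,0.0,0.0])

```text
time: 4.1
ee_pos: [0.5222, 0.236, 0.0065]
tool_rot: [0.0, 0.746, 0.666, 0.001]
force: [-0.1, 0.9, -0.4]
width: 0.294
grip_force: 0.0
```

Call:
play_rows(linear=[[0,0,0],[0,0,0],[0,0,0],[0,0,0],[0,0,0]], rotation=[[0,0,0],[0,0,0],[0,0,0],[0,0,0],[0,0,0]], hand=[0.0,0.0,0.0,0.0,0.0])

```text
time: 4.6
ee_pos: [0.5217, 0.236, 0.0058]
tool_rot: [0.0, 0.746, 0.666, 0.0]
force: [0.5, -0.4, 0.5]
width: 0.002
grip_force: 0.0
```

Run:
```python
from bench import *
import cv2,pickle,numpy as np
d={n:grab_frame(n) for n in("side","top")};pickle.dump(d,open("f1.pkl","wb"))
def c(im,x,y): return cv2.resize(im[y:y+120,x:x+100,::-1],(400,480),interpolation=cv2.INTER_CUBIC)
cv2.imwrite("pics/c1.png",np.hstack([c(d["side"]["image"],220,160),c(d["top"]["image"],170,150)]))
from geo import proj
for n in d: print(n,proj(n,state()["ee_pos"]))
```

```text
side [270.57863492 241.91275315]
top [214.54803927 217.63330545]
```

View pics/c1.png

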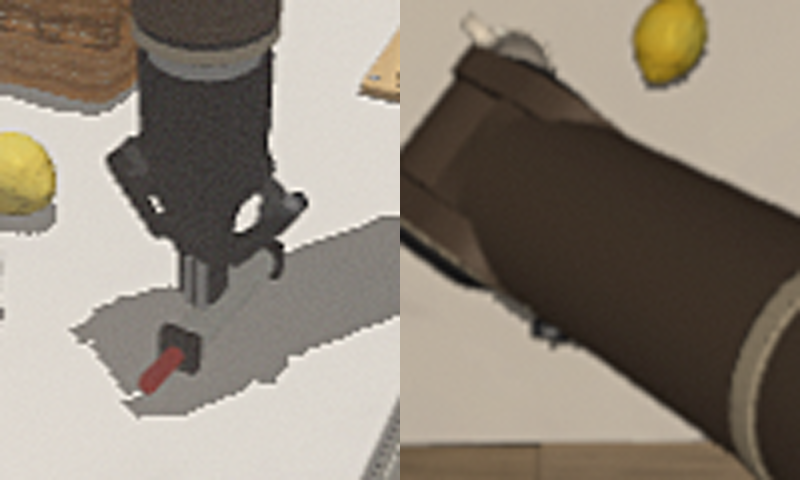

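The side view shows the fingers shut just above or behind the tube at crop (200,300). The spindle hasn't moved: its nose is at crop (143,388). So the fingers closed over the tube. I need a closer look.

Run:
```python
from bench import *
import cv2,pickle,numpy as np
d=pickle.load(open("f1.pkl","rb"));s=state();print(s["joint_positions"].round(3),s["effort"].round(2),s["force"],s["ee_pos"])
im=d["side"]["image"][205:265,240:310,::-1]
im=np.clip(im.astype(float)*1.8,0,255).astype(np.uint8)
cv2.imwrite("pics/c2.png",cv2.resize(im,(700,600),interpolation=cv2.INTER_NEAREST))
```

```text
[-0.073  0.653 -0.594  1.867  0.506  0.777 -1.054] [ 1.000e-02 -6.159e+01 -9.680e+00 -2.028e+01  1.000e-02  0.000e+00
  0.000e+00] [ 0.09929055  0.51970337 -0.27964977] [0.52170838 0.23596393 0.00576831]
```

View pics/c2.png

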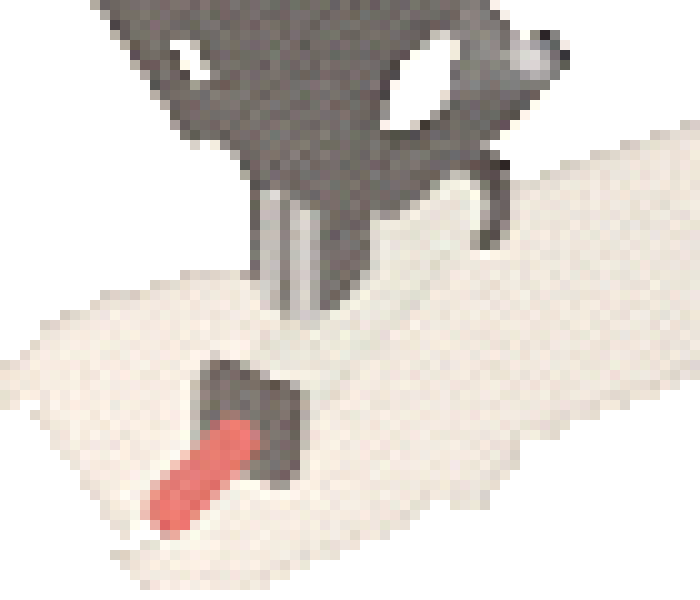

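Run:
```python
from geo import *
print("start tip",proj("side",[.2005,-.5915,.208]))
for z in (0,.006,.013,.02,.025,.03): print(z,(10*(proj("side",[.5217,.236,z])-[240,205])).round(0))
print("axis",[(10*(proj("side",[.5102+.111*s,.1425+.994*s,.013])-[240,205])).round(0) for s in (0.02,.095,.12,.165)])
import cv2
im=F["side"]["image"][60:100,425:485,::-1]
cv2.imwrite("pics/c3.png",cv2.resize(im,(600,400),interpolation=cv2.INTER_NEAREST))
```

```text
start tip [443.03764919  88.8877698 ]
0 [306. 387.]
0.006 [306. 369.]
0.013 [306. 347.]
0.02 [306. 325.]
0.025 [307. 309.]
0.03 [307. 293.]
axis [array([453., 190.]), array([308., 350.]), array([256., 408.]), array([155., 519.])]
```

View pics/c3.png

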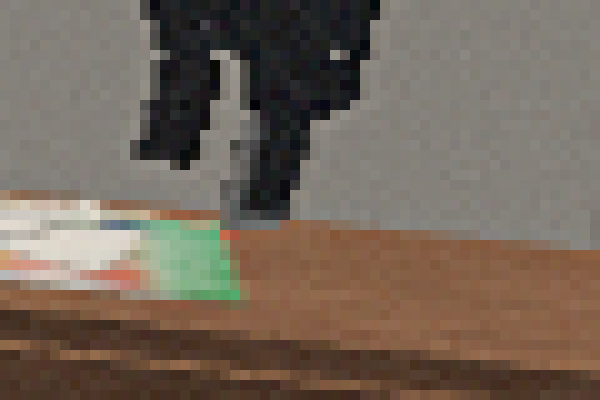

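Taking the tip as observed at crop y≈310, the real finger tips are about 19 mm above the reported TCP, just over the tube. I'll open, go down in steps and watch the force.

Call:
play_rows(linear=[[0,0,-0.004],[0,0,0],[0,0,0],[0,0,0],[0,0,0]], rotation=[[0,0,0],[0,0,0],[0,0,0],[0,0,0],[0,0,0]], hand=[0.7,0.7,0.7,0.7,0.7])

```text
time: 5.2
ee_pos: [0.5217, 0.236, 0.0097]
tool_rot: [0.0, 0.746, 0.666, -0.0]
force: [0.2, -0.1, 0.8]
width: 0.7
grip_force: 0.0
```

Call:
play_rows(linear=[[0,0,0.004],[0,0,0.004],[0,0,0.003],[0,0,0],[0,0,0]], rotation=[[0,0,0],[0,0,0],[0,0,0],[0,0,0],[0,0,0]], hand=[0.7,0.7,0.7,0.7,0.7])

```text
time: 5.7
ee_pos: [0.5216, 0.236, -0.0014]
tool_rot: [-0.0, 0.746, 0.666, -0.0]
force: [-0.0, 0.6, 0.9]
width: 0.697
grip_force: 0.0
```

Call:
play_rows(linear=[[0,0,0.004],[0,0,0.004],[0,0,0.003],[0,0,0],[0,0,0]], rotation=[[0,0,0],[0,0,0],[0,0,0],[0,0,0],[0,0,0]], hand=[0.7,0.7,0.7,0.7,0.7])

```text
time: 6.2
ee_pos: [0.5216, 0.236, -0.0123]
tool_rot: [-0.0, 0.746, 0.666, -0.0]
force: [-0.0, 0.1, -0.7]
width: 0.697
grip_force: 0.0
```

Call:
play_rows(linear=[[0,0,0],[0,0,0],[0,0,0],[0,0,0],[0,0,0]], rotation=[[0,0,0],[0,0,0],[0,0,0],[0,0,0],[0,0,0]], hand=[0.5,0.35,0.2,0,0])

```text
time: 6.7
ee_pos: [0.5218, 0.236, -0.0117]
tool_rot: [0.0, 0.746, 0.666, 0.0]
force: [-1.0, -0.0, 5.2]
width: 0.22
grip_force: 78.2
```

Call:
play_rows(linear=[[0,0,0],[0,0,0],[0,0,0],[0,0,0],[0,0,0]], rotation=[[0,0,0],[0,0,0],[0,0,0],[0,0,0],[0,0,0]], hand=[0,0,0,0,0])

```text
time: 7.2
ee_pos: [0.5218, 0.236, -0.0117]
tool_rot: [0.0, 0.746, 0.666, 0.0]
force: [-1.5, -1.6, 4.8]
width: 0.217
grip_force: 78.2
```

Call:
play_rows(linear=[[0,0,-0.005],[0,0,-0.01],[0,0,-0.015],[0,0,-0.02],[0,0,-0.02]], rotation=[[0,0,0],[0,0,0],[0,0,0],[0,0,0],[0,0,0]], hand=[0,0,0,0,0])

```text
time: 7.7
ee_pos: [0.5217, 0.2361, 0.0595]
tool_rot: [-0.0, 0.746, 0.666, 0.0]
force: [-0.7, 0.9, -1.3]
width: 0.217
grip_force: 78.4
```

Run:
```python
from bench import *
import cv2,pickle,numpy as np
d={n:grab_frame(n) for n in("side","top")};pickle.dump(d,open("f2.pkl","wb"))
def c(im,x,y): return np.clip(1.5*cv2.resize(im[y:y+60,x:x+80,::-1],(400,300),interpolation=cv2.INTER_CUBIC).astype(float),0,255)
def c2(im,x,y): return np.clip(1.5*cv2.resize(im[y:y+75,x:x+100,::-1],(800,600),interpolation=cv2.INTER_CUBIC).astype(float),0,255)
cv2.imwrite("pics/c4.png",c2(d["side"]["image"],235,175))
print(state()["force"],state()["width"])
```

```text
[ 1.27912592  0.49345064 -1.45245401] 0.2137585281693852[ WARN:0@1.352] global loadsave.cpp:1063 imwrite_ Unsupported depth image for selected encoder is fallbacked to CV_8U.
```

View pics/c4.png

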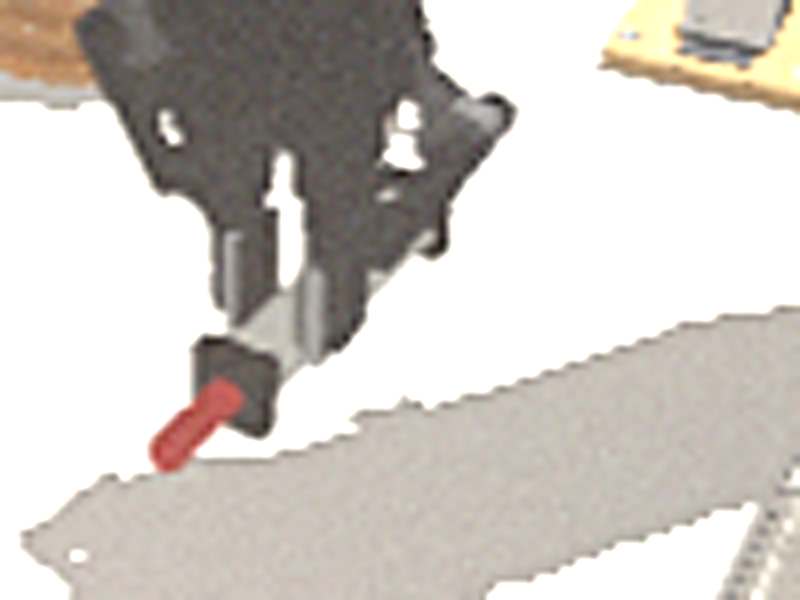

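The spindle is held and lifted level, with the nose tip at crop (165,455) and the hub at (235,387). Next I'll fit its offset in the tool frame.

Run:
```python
from geo import *
from bench import state
from scipy.spatial.transform import Rotation as Ro
s=state();w,x,y,z=s["tool_rot"];R=Ro.from_quat([x,y,z,w]).as_matrix();e=s["ee_pos"];print(R.round(3),e)
px=lambda u,v:np.array([(u+.5)/8-.5+235,(v+.5)/8-.5+175])
for L,z in ((.0705,-.0247),(.0705,-.022),(.067,-.0247),(.074,-.0247)):
    n=e+R@[L,0,z];h=e+R@[L-.036,0,z]
    print(L,z,(8*(proj("side",n)-[235,175])).round(),(8*(proj("side",h)-[235,175])).round(), "obs tip~(163,457) hubface(230,390)")
f=least_squares(lambda p:np.r_[proj("side",e+R@[p[0],0,p[1]])-px(165,455),proj("side",e+R@[p[0]-.036,p[2],p[1]])-px(231,390)],[.07,-.024,0]);print(f.x,f.fun)
```

```text
[[ 0.112  0.994  0.005]
 [ 0.994 -0.112  0.002]
 [ 0.003  0.005 -1.   ]] [0.5235666  0.23720769 0.06144106]
0.0705 -0.0247 [151. 456.] [219. 387.] obs tip~(163,457) hubface(230,390)
0.0705 -0.022 [151. 463.] [219. 395.] obs tip~(163,457) hubface(230,390)
0.067 -0.0247 [158. 449.] [225. 381.] obs tip~(163,457) hubface(230,390)
0.074 -0.0247 [144. 462.] [213. 394.] obs tip~(163,457) hubface(230,390)
[ 0.06520983 -0.02197066  0.00017487] [-0.05410254  0.17664858  0.06782944 -0.17878653]
```

```bash
cat >> mv.py <<'E'
HX=.482; L=.0685; ZO=-.0245
def ee(tip,tilt,c=0):
    R=tool(0.0015,tilt); return np.array(tip)-R.apply([L-c,0,ZO]),R
E
python3 - <<'E'
from mv import *
p,R=ee([HX,-.130,.10],-.28);print(p,R.as_quat())
plan([p[0],p[1],.17],R,15)
E
```

```text
[ 0.4821089  -0.20260293  0.0953845 ] [ 0.69966311  0.70071339 -0.09859785  0.09874586]
at [0.5236 0.2372 0.0614] rot/row [-0.001 -0.019 -0.008] lim .15
[-0.0294, 0.0006, -0.0073]
[-0.0296, 0.0003, -0.0068]
[-0.0297, 0.0001, -0.0062]
[-0.0298, -0.0001, -0.0056]
[-0.0299, -0.0003, -0.0051]
[-0.03, -0.0005, -0.0045]
[-0.0301, -0.0008, -0.004]
[-0.0301, -0.001, -0.0034]
[-0.0302, -0.0012, -0.0028]
[-0.0302, -0.0014, -0.0023]
[-0.0302, -0.0017, -0.0017]
[-0.0302, -0.0019, -0.0011]
[-0.0302, -0.0021, -0.0006]
[-0.0302, -0.0023, 0.0]
[-0.0302, -0.0026, 0.0006]
```

Call:
play_rows(linear=[[-0.01,0,-0.03],[-0.02,0,-0.03],[-0.03,0,-0.03],[-0.03,0,-0.018],[-0.03,0,-0.005]], rotation=[[0,-0.019,-0.008],[0,-0.019,-0.008],[0,-0.019,-0.008],[0,-0.019,-0.008],[0,-0.019,-0.008]], hand=[0,0,0,0,0])

```text
time: 8.3
ee_pos: [0.5116, 0.1193, 0.1785]
tool_rot: [0.033, 0.731, 0.681, -0.034]
force: [0.6, -0.3, -1.0]
width: 0.216
grip_force: 78.5
```

Call:
play_rows(linear=[[-0.03,0,-0.004],[-0.03,0,-0.004],[-0.03,-0.001,-0.003],[-0.03,-0.001,-0.003],[-0.03,-0.001,-0.002]], rotation=[[0,-0.019,-0.008],[0,-0.019,-0.008],[0,-0.019,-0.008],[0,-0.019,-0.008],[0,-0.019,-0.008]], hand=[0,0,0,0,0])

```text
time: 8.8
ee_pos: [0.4994, -0.0276, 0.2123]
tool_rot: [0.063, 0.715, 0.693, -0.071]
force: [0.6, -0.2, -0.8]
width: 0.215
grip_force: 78.5
```

Call:
play_rows(linear=[[-0.03,-0.002,-0.002],[-0.03,-0.002,-0.001],[-0.03,-0.002,0],[-0.03,-0.002,0],[-0.03,-0.002,0]], rotation=[[0,-0.019,-0.008],[0,-0.019,-0.008],[0,-0.019,-0.008],[0,-0.019,-0.008],[0,-0.019,-0.008]], hand=[0,0,0,0,0])

```text
time: 9.3
ee_pos: [0.4872, -0.1728, 0.2491]
tool_rot: [0.095, 0.697, 0.703, -0.106]
force: [0.9, -1.0, -0.8]
width: 0.221
grip_force: 78.5
```

Run:
```python
from mv import *
p,R=ee([HX,-.130,.10],-.28)
plan(p,R,5)
```

```text
at [ 0.4872 -0.1728  0.2491] rot/row [-0.003  0.001  0.002] lim .15
[0.0029, -0.0005, 0.0312]
[0.0029, -0.0006, 0.0312]
[0.0029, -0.0007, 0.0312]
[0.0028, -0.0008, 0.0312]
[0.0028, -0.0009, 0.0312]
```

Call:
play_rows(linear=[[0.003,-0.001,0.031],[0.003,-0.001,0.031],[0.003,-0.001,0.031],[0.003,-0.001,0.031],[0.003,-0.001,0.031]], rotation=[[-0.003,0.001,0.002],[-0.003,0.001,0.002],[-0.003,0.001,0.002],[-0.003,0.001,0.002],[-0.003,0.001,0.002]], hand=[0,0,0,0,0])

```text
time: 9.8
ee_pos: [0.4811, -0.2007, 0.0948]
tool_rot: [0.099, 0.7, 0.701, -0.098]
force: [0.7, -0.7, -2.1]
width: 0.221
grip_force: 78.6
```

Run:
```python
from mv import *
from bench import *
import cv2,pickle
a=[]
d={}
for i in range(3):
    for n in("side","top"): d[n]=grab_frame(n);a.append(state()["force"])
print("force0",np.mean(a,0),np.std(a,0))
pickle.dump(d,open("f3.pkl","wb"))
p,R=ee([HX,-.130,.10],-.28);plan(p,R,5)
def c(im,x,y): return np.clip(1.3*cv2.resize(im[y:y+75,x:x+50,::-1],(400,600),interpolation=cv2.INTER_CUBIC).astype(float),0,255)
cv2.imwrite("pics/c5.png",np.hstack([c(d["side"]["image"],310,122),np.clip(1.3*cv2.resize(d["top"]["image"][185:260,315:415,::-1],(400,300),interpolation=cv2.INTER_CUBIC).astype(float),0,255).repeat(1,0) if 0 else cv2.copyMakeBorder(np.clip(1.3*cv2.resize(d["top"]["image"][185:260,315:415,::-1],(400,300),interpolation=cv2.INTER_CUBIC).astype(float),0,255),0,300,0,0,cv2.BORDER_CONSTANT)]).astype(np.uint8))
```

```text
force0 [-0.40983834  0.27833145 -1.66697787] [0.98752794 0.50775981 1.66041861]
at [ 0.4827 -0.2002  0.0975] rot/row [ 0. -0. -0.] lim .15
[-0.0003, -0.0001, 0.0005]
[-0.0003, -0.0001, 0.0005]
[-0.0003, -0.0001, 0.0005]
[-0.0003, -0.0001, 0.0005]
[-0.0003, -0.0001, 0.0005]
```

View pics/c5.png

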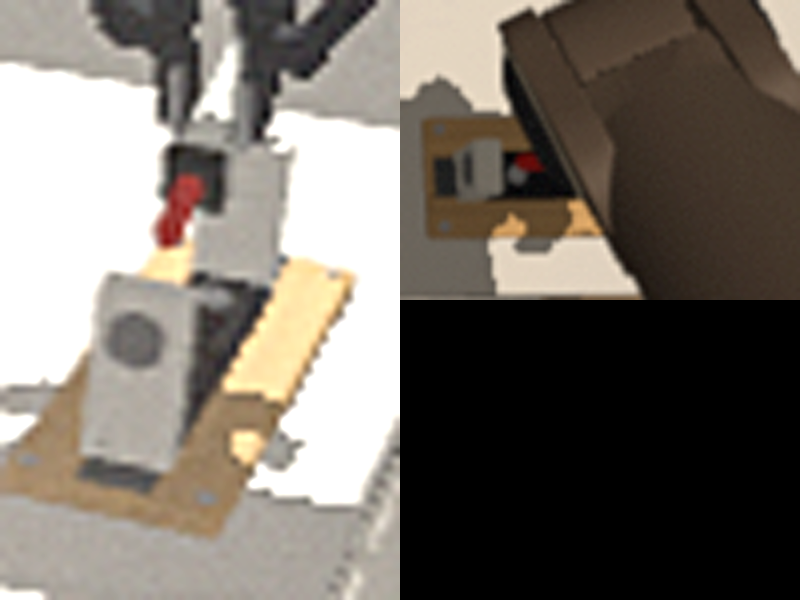

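The side crop has the nose tip at (168,240) and the +y post top just below it at (105–190,280). The top crop has the red tip at (517,161) and the post top at about (488,167).

Run:
```python
from geo import *
from mv import *
s=np.array([(168.5)/8-.5+310,(240.5)/8-.5+122]);t=np.array([(117.5)/4-.5+315,(161.5)/4-.5+185])
print("tip tri",tri(s,t))
st=state();w,x,y,z=st["tool_rot"];R=Ro.from_quat([x,y,z,w]);P=st["ee_pos"]+R.apply([L,0,ZO]);print("tip pred",P,proj("side",P)-s,proj("top",P)-t)
q=np.array([135.5/8-.5+310,340.5/8-.5+122]);
print("disc pred px err (x=.482,y=-.100,z=.07)",proj("side",[.482,-.100,.07])-q)
for u,v in((105,275),(193,289)): print("near outer edge",onz("side",[(u+.5)/8-.5+310,(v+.5)/8-.5+122],.088))
for u,v in((88,140),(105,140),(103,195),(72,197)): print("top",onz("top",[(u+.5)/4-.5+315,(v+.5)/4-.5+185],.088))
```

```text
tip tri (array([ 0.48254918, -0.12637965,  0.10159641]), np.float64(0.4259763929832161))
tip pred [ 0.48254199 -0.12759336  0.10214811] [-0.2981561  -0.39134349] [0.58002481 0.34524944]
disc pred px err (x=.482,y=-.100,z=.07) [0.50547539 0.14216178]
near outer edge [ 0.50132889 -0.11385461  0.088     ]
near outer edge [ 0.46721043 -0.11649464  0.088     ]
top [ 0.49983728 -0.11051809  0.088     ]
top [ 0.49965478 -0.1221791   0.088     ]
top [ 0.46189994 -0.11848509  0.088     ]
top [ 0.46085302 -0.09729362  0.088     ]
```

Call:
play_rows(linear=[[0.002,0,0.0063],[0.002,0,0.0063],[0.002,0,0.0063],[0.002,0,0.0063],[0.001,0,0.0063]], rotation=[[0,0,0],[0,0,0],[0,0,0],[0,0,0],[0,0,0]], hand=[0,0,0,0,0])

```text
time: 10.6
ee_pos: [0.4813, -0.2004, 0.0624]
tool_rot: [0.098, 0.7, 0.701, -0.098]
force: [-0.4, 0.1, -1.7]
width: 0.221
grip_force: 78.7
```

```bash
cat >> mv.py <<'E'
def meas(n=8):
    from bench import grab_frame
    E=[];Fo=[];Q=[]
    for i in range(n):
        grab_frame("side" if i%2 else "top");s=state();E.append(s["ee_pos"]);Fo.append(s["force"]);Q.append(s["tool_rot"])
    w,x,y,z=np.mean(Q,0);R=Ro.from_quat([x,y,z,w]);e=np.mean(E,0);f=np.mean(Fo,0)
    print("t",s["time"],"ee",e.round(4),"F",f.round(2),"sd",np.std(Fo,0).round(1),"tip(free)",(e+R.apply([L,0,ZO])).round(4),"tilt",np.arcsin(R.as_matrix()[2,0]).round(3))
    print("xt",R.as_matrix()[:,0].round(3),"zt",R.as_matrix()[:,2].round(3));return e,R,f
E
python3 -c "from mv import *;meas()"
```

```text
t 11.0 ee [ 0.4813 -0.2006  0.0628] F [-0.16  0.03 -1.26] sd [0.5 0.4 0.3] tip(free) [ 0.4812 -0.128   0.0674] tilt -0.279
xt [-0.001  0.961 -0.276] zt [ 0.    -0.276 -0.961]
```

Call:
play_rows(linear=[[0.0029,0.001,-0.0008],[0.0029,0,-0.0008],[0.0029,0,-0.0008],[0.0029,0,-0.0008],[0.0019,0,-0.0006]], rotation=[[0,0,0],[0,0,0],[0,0,0],[0,0,0],[0,0,0]], hand=[0,0,0,0,0])

```text
time: 11.5
ee_pos: [0.4824, -0.1861, 0.0631]
tool_rot: [0.099, 0.7, 0.701, -0.098]
force: [-0.0, 0.8, -1.2]
width: 0.218
grip_force: 78.7
```

```bash
python3 -c "from mv import *;meas()"
```

```text
t 11.9 ee [ 0.4824 -0.1865  0.0631] F [ 0.13  0.13 -1.49] sd [0.6 0.6 0.3] tip(free) [ 0.4823 -0.1139  0.0677] tilt -0.279
xt [-0.001  0.961 -0.276] zt [ 0.001 -0.276 -0.961]
```

Call:
play_rows(linear=[[0.0019,0,-0.0006],[0.0019,0,-0.0006],[0.001,0,-0.0003],[0.001,0,-0.0003],[0,0,0]], rotation=[[0,0,0],[0,0,0],[0,0,0],[0,0,0],[0,0,0]], hand=[0,0,0,0,0])

```text
time: 12.4
ee_pos: [0.4822, -0.1809, 0.0632]
tool_rot: [0.099, 0.7, 0.7, -0.099]
force: [0.2, -3.5, -2.3]
width: 0.217
grip_force: 78.6
```

```bash
python3 -c "from mv import *;meas()"
```

```text
t 12.8 ee [ 0.4823 -0.1807  0.0632] F [ 0.29 -3.64 -1.94] sd [0.6 0.3 0.4] tip(free) [ 0.4822 -0.1081  0.0678] tilt -0.28
xt [-0.001  0.961 -0.276] zt [ 0.    -0.276 -0.961]
```

Call:
play_rows(linear=[[0.001,0,0],[0.001,0,0],[0.001,0,0],[0.001,0,0],[0,0,0]], rotation=[[0,0,0],[0,0,0],[0,0,0],[0,0,0],[0,0,0]], hand=[0,0,0,0,0])

```text
time: 13.3
ee_pos: [0.4823, -0.1767, 0.0621]
tool_rot: [0.099, 0.7, 0.701, -0.098]
force: [0.5, -5.4, -1.9]
width: 0.217
grip_force: 78.5
```

```bash
python3 -c "from mv import *;meas()"
```

```text
t 13.7 ee [ 0.4823 -0.1768  0.0621] F [ 0.22 -5.23 -1.89] sd [0.3 0.5 0.5] tip(free) [ 0.4823 -0.1042  0.0668] tilt -0.28
xt [-0.001  0.961 -0.276] zt [ 0.    -0.276 -0.961]
```

Call:
play_rows(linear=[[0.001,0,0],[0.001,0,0],[0.001,0,0],[0.001,0,0],[0.001,0,0]], rotation=[[0,0,0],[0,0,0],[0,0,0],[0,0,0],[0,0,0]], hand=[0,0,0,0,0])

```text
time: 14.2
ee_pos: [0.4823, -0.1725, 0.0608]
tool_rot: [0.099, 0.7, 0.7, -0.099]
force: [1.2, -6.6, -1.0]
width: 0.216
grip_force: 78.5
```

```bash
python3 -c "from mv import *;meas()"
```

```text
t 14.6 ee [ 0.4823 -0.1725  0.0608] F [ 0.09 -6.45 -1.82] sd [0.5 0.4 0.6] tip(free) [ 0.4823 -0.0999  0.0654] tilt -0.28
xt [-0.     0.961 -0.277] zt [ 0.    -0.277 -0.961]
```

Call:
play_rows(linear=[[0.001,0,0],[0.001,0,0],[0.001,0,0],[0.001,0,0],[0,0,0]], rotation=[[0,0,0],[0,0,0],[0,0,0],[0,0,0],[0,0,0]], hand=[0,0,0,0,0])

```text
time: 15.1
ee_pos: [0.4823, -0.169, 0.0598]
tool_rot: [0.099, 0.7, 0.7, -0.099]
force: [1.6, -8.1, -2.0]
width: 0.215
grip_force: 78.5
```

```bash
python3 -c "from mv import *;meas()"
```

```text
t 15.5 ee [ 0.4823 -0.1692  0.0598] F [ 0.42 -7.77 -1.2 ] sd [0.4 0.4 0.5] tip(free) [ 0.4823 -0.0966  0.0644] tilt -0.281
xt [ 0.     0.961 -0.277] zt [ 0.    -0.277 -0.961]
```

Call:
play_rows(linear=[[0.001,0,0],[0.0005,0,0],[0,0,0],[0,0,0],[0,0,0]], rotation=[[0,0,0],[0,0,0],[0,0,0],[0,0,0],[0,0,0]], hand=[0,0,0,0,0])

```text
time: 16.0
ee_pos: [0.4823, -0.1679, 0.0595]
tool_rot: [0.099, 0.7, 0.7, -0.099]
force: [0.1, -8.8, -1.3]
width: 0.214
grip_force: 78.5
```

```bash
cat > sw.py <<'E'
from mv import *
import sys
P=np.array([.4823,-.1130,.0693])
e,R,f=meas()
xt=R.as_matrix()[:,0];c=np.dot(e+R.apply([L,0,ZO])-P,xt);print("c",c)
t0=np.arcsin(xt[2]);t1,n=float(sys.argv[1]),int(sys.argv[2]);z1=float(sys.argv[3])
p0=e;R0=R
for i in range(1,n+1):
    t=t0+(t1-t0)*i/n;P1=P+[0,0,(z1-P[2])*i/n]
    p1,R1=ee(P1,t,.0186);print(R0.inv().apply(p1-p0).round(4).tolist(),(R0.inv()*R1).as_rotvec().round(3).tolist());p0,R0=p1,R1
E
python3 sw.py 0 10 .0695
```

```text
t 16.4 ee [ 0.4823 -0.1679  0.0595] F [ 0.43 -8.06 -1.35] sd [0.4 0.5 0.6] tip(free) [ 0.4823 -0.0953  0.064 ] tilt -0.281
xt [ 0.     0.961 -0.277] zt [ 0.    -0.277 -0.961]
c 0.018449867186368464
[0.0009, 0.0001, 0.0012] [-0.0, 0.028, -0.002]
[0.0007, -0.0, 0.0014] [0.0, 0.028, 0.0]
[0.0007, -0.0, 0.0014] [0.0, 0.028, 0.0]
[0.0007, 0.0, 0.0014] [-0.0, 0.028, 0.0]
[0.0007, -0.0, 0.0014] [-0.0, 0.028, -0.0]
[0.0007, -0.0, 0.0014] [0.0, 0.028, 0.0]
[0.0007, 0.0, 0.0014] [-0.0, 0.028, 0.0]
[0.0007, 0.0, 0.0014] [0.0, 0.028, 0.0]
[0.0007, -0.0, 0.0014] [0.0, 0.028, 0.0]
[0.0007, -0.0, 0.0014] [-0.0, 0.028, 0.0]
```

Call:
play_rows(linear=[[0.0008,0,0.0013],[0.0007,0,0.0014],[0.0007,0,0.0014],[0.0007,0,0.0014],[0.0007,0,0.0014]], rotation=[[0,0.028,0],[0,0.028,0],[0,0.028,0],[0,0.028,0],[0,0.028,0]], hand=[0,0,0,0,0])

```text
time: 16.9
ee_pos: [0.4823, -0.166, 0.0517]
tool_rot: [0.05, 0.705, 0.705, -0.049]
force: [0.6, -7.9, -3.6]
width: 0.221
grip_force: 78.4
```

```bash
python3 sw.py 0 5 .0695
```

```text
t 17.3 ee [ 0.4822 -0.1664  0.0517] F [ 0.39 -8.11 -3.1 ] sd [0.3 0.8 0.5] tip(free) [ 0.4823 -0.0951  0.0663] tilt -0.14
xt [ 0.001  0.99  -0.14 ] zt [ 0.   -0.14 -0.99]
c 0.018100163050778474
[0.0012, 0.0002, 0.0009] [-0.0, 0.028, -0.002]
[0.0007, 0.0, 0.0014] [-0.0, 0.028, -0.0]
[0.0007, 0.0, 0.0014] [0.0, 0.028, 0.0]
[0.0007, -0.0, 0.0014] [-0.0, 0.028, 0.0]
[0.0007, 0.0, 0.0014] [0.0, 0.028, 0.0]
```

Call:
play_rows(linear=[[0.001,0,0],[0.0008,0,0.0013],[0.0007,0,0.0013],[0.0007,0,0.0014],[0,0,0]], rotation=[[0,0,0],[0,0.028,0],[0,0.028,0],[0,0.028,0],[0,0,0]], hand=[0,0,0,0,0])

```text
time: 17.8
ee_pos: [0.4822, -0.1643, 0.047]
tool_rot: [0.02, 0.707, 0.706, -0.02]
force: [-0.2, -8.3, -4.4]
width: 0.22
grip_force: 78.4
```

```bash
python3 sw.py 0 3 .0695
```

```text
t 18.2 ee [ 0.4823 -0.1636  0.0472] F [ 0.36 -7.99 -4.64] sd [0.6 0.7 0.6] tip(free) [ 0.4823 -0.0938  0.0678] tilt -0.057
xt [ 0.     0.998 -0.057] zt [ 0.    -0.057 -0.998]
c 0.019281275401913146
[-0.0002, 0.0001, 0.0004] [0.0, 0.019, -0.002]
[0.0005, 0.0, 0.0009] [0.0, 0.019, 0.0]
[0.0005, 0.0, 0.0009] [0.0, 0.019, 0.0]
```

Call:
play_rows(linear=[[0.0003,0,0.0007],[0.0004,0,0.0009],[0.0004,0,0.0009],[0,0,0],[0,0,0]], rotation=[[0,0.019,0],[0,0.019,0],[0,0.019,0],[0,0,0],[0,0,0]], hand=[0,0,0,0,0])

```text
time: 18.7
ee_pos: [0.4823, -0.1626, 0.0446]
tool_rot: [0.0, 0.707, 0.707, 0.0]
force: [0.4, -8.5, -4.7]
width: 0.22
grip_force: 78.5
```

```bash
python3 sw.py 0 2 .0695
python3 - <<'E'
import cv2,numpy as np
from bench import grab_frame
im=grab_frame("side")["image"][115:190,300:400,::-1]
cv2.imwrite("pics/c6.png",np.clip(1.3*cv2.resize(im,(800,600),interpolation=cv2.INTER_CUBIC).astype(float),0,255).astype(np.uint8))
E
```

```text
t 19.1 ee [ 0.4823 -0.1624  0.0446] F [-0.16 -8.24 -4.56] sd [0.4 0.6 0.3] tip(free) [ 0.4823 -0.0939  0.0691] tilt 0.0
xt [0. 1. 0.] zt [ 0.  0. -1.]
c 0.01908949103312438
[-0.0005, 0.0001, -0.0003] [0.0, -0.0, -0.002]
[-0.0, -0.0, -0.0001] [0.0, -0.0, 0.0]
```

View pics/c6.png

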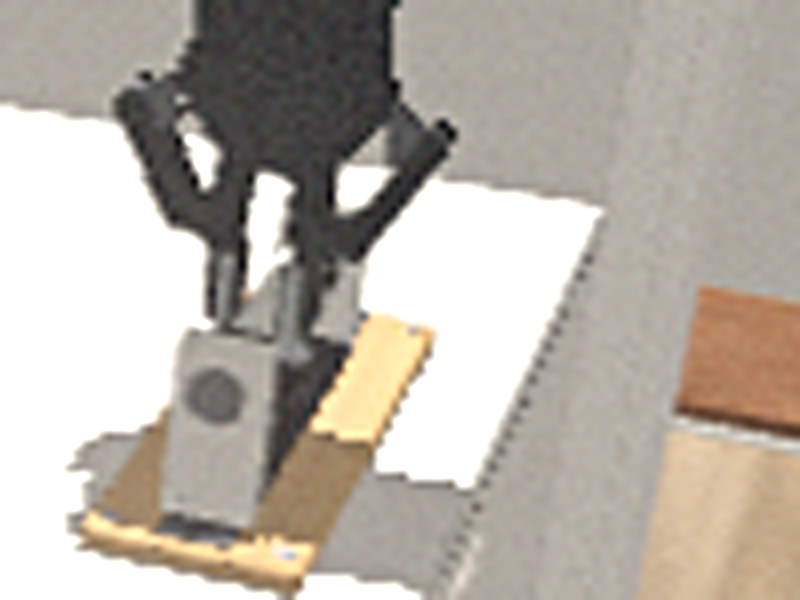

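The spindle is level behind the near post, whose disc mark is at (215,395), and there is no upward reaction at the tail. I'll let it out towards -y in steps.

Call:
play_rows(linear=[[-0.001,0,0],[-0.001,0,0],[-0.001,0,0],[-0.001,0,0],[-0.001,0,0]], rotation=[[0,0,0],[0,0,0],[0,0,0],[0,0,0],[0,0,0]], hand=[0,0,0,0,0])

```text
time: 19.65
ee_pos: [0.4823, -0.1669, 0.0446]
tool_rot: [-0.0, 0.707, 0.707, 0.0]
force: [-0.1, -6.3, -4.4]
width: 0.22
grip_force: 78.5
```

```bash
python3 -c "from mv import *;meas()"
```

```text
t 20.05 ee [ 0.4823 -0.1669  0.0446] F [ 0.01 -6.47 -4.41] sd [0.6 0.4 0.4] tip(free) [ 0.4823 -0.0984  0.0691] tilt 0.001
xt [-0.     1.     0.001] zt [ 0.     0.001 -1.   ]
```

Call:
play_rows(linear=[[-0.001,0,0],[-0.001,0,0],[-0.001,0,0],[-0.001,0,0],[0,0,0.0005]], rotation=[[0,0,0],[0,0,0],[0,0,0],[0,0,0],[0,0,0]], hand=[0,0,0,0,0])

```text
time: 20.55
ee_pos: [0.4823, -0.1705, 0.0441]
tool_rot: [-0.0, 0.707, 0.707, 0.0]
force: [-0.1, -6.0, -3.5]
width: 0.217
grip_force: 78.5
```

```bash
python3 -c "from mv import *;meas()"
```

```text
t 20.95 ee [ 0.4824 -0.1704  0.0441] F [-0.25 -5.14 -3.39] sd [0.4 0.3 0.4] tip(free) [ 0.4823 -0.1019  0.0687] tilt 0.001
xt [-0.001  1.     0.001] zt [ 0.     0.001 -1.   ]
```

Call:
play_rows(linear=[[-0.001,0,0.0005],[-0.001,0,0],[-0.001,0,0],[-0.001,0,0],[0,0,0]], rotation=[[0,0,0],[0,0,0],[0,0,0],[0,0,0],[0,0,0]], hand=[0,0,0,0,0])

```text
time: 21.45
ee_pos: [0.4824, -0.1739, 0.0437]
tool_rot: [-0.0, 0.707, 0.707, 0.001]
force: [-0.7, -3.4, -2.7]
width: 0.218
grip_force: 78.6
```

```bash
python3 -c "from mv import *;meas()"
```

```text
t 21.85 ee [ 0.4824 -0.1738  0.0437] F [-0.53 -4.27 -2.69] sd [0.3 0.4 0.6] tip(free) [ 0.4823 -0.1053  0.0684] tilt 0.002
xt [-0.001  1.     0.002] zt [ 0.     0.002 -1.   ]
```

Force is now 4.3 N, so the compression is about 7 mm. I'll go on until the tail takes the load.

Call:
play_rows(linear=[[-0.001,0,0],[-0.0005,0,0],[-0.0005,0,0],[0,0,0],[0,0,0]], rotation=[[0,0,0],[0,0,0],[0,0,0],[0,0,0],[0,0,0]], hand=[0,0,0,0,0])

```text
time: 22.35
ee_pos: [0.4824, -0.1745, 0.0437]
tool_rot: [-0.001, 0.706, 0.708, 0.001]
force: [-1.1, 4.2, -0.3]
width: 0.216
grip_force: 78.6
```

```bash
python3 -c "from mv import *;meas()"
```

```text
t 22.75 ee [ 0.4824 -0.1746  0.0437] F [-1.58  5.6  -0.85] sd [0.6 0.4 0.6] tip(free) [ 0.4823 -0.1062  0.0684] tilt 0.003
xt [-0.002  1.     0.003] zt [ 0.     0.003 -1.   ]
```

The tail has bottomed in its recess: the force reversed at about 6 mm of compression. I'll ease back 0.6 mm and open.

Call:
play_rows(linear=[[0.0006,0,0],[0,0,0],[0,0,0],[0,0,0],[0,0,0]], rotation=[[0,0,0],[0,0,0],[0,0,0],[0,0,0],[0,0,0]], hand=[0,0,0.1,0.25,0.3])

```text
time: 23.25
ee_pos: [0.4829, -0.1759, 0.044]
tool_rot: [0.0, 0.707, 0.707, 0.001]
force: [-0.5, -0.3, 0.3]
width: 0.305
grip_force: 0.0
```

Call:
play_rows(linear=[[0,0,0],[0,0,0],[0,0,0],[0,0,0],[0,0,0]], rotation=[[0,0,0],[0,0,0],[0,0,0],[0,0,0],[0,0,0]], hand=[0.4,0.6,0.8,0.8,0.8])

```text
time: 23.75
ee_pos: [0.4824, -0.1754, 0.0438]
tool_rot: [-0.0, 0.707, 0.707, 0.001]
force: [0.2, 0.0, -0.3]
width: 0.799
grip_force: 0.0
```

Call:
play_rows(linear=[[0,0,-0.01],[0,0,-0.02],[0,0,-0.03],[0,0,-0.04],[0,0,-0.04]], rotation=[[0,0,0],[0,0,0],[0,0,0],[0,0,0],[0,0,0]], hand=[0.8,0.8,0.8,0.8,0.8])

```text
time: 24.25
ee_pos: [0.482, -0.175, 0.1857]
tool_rot: [-0.001, 0.707, 0.708, 0.001]
force: [0.7, -0.4, 0.1]
width: 0.799
grip_force: 0.0
```

Call:
play_rows(linear=[[-0.04,-0.02,-0.02],[-0.04,-0.02,0],[-0.04,-0.02,0],[-0.04,-0.02,0],[-0.03,-0.02,0]], rotation=[[0,0,0],[0,0,0],[0,0,0],[0,0,0],[0,0,0]], hand=[0.8,0.8,0.8,0.8,0.8])

```text
time: 24.75
ee_pos: [0.3812, -0.368, 0.2043]
tool_rot: [0.0, 0.707, 0.707, 0.0]
force: [0.4, -0.0, -0.3]
width: 0.8
grip_force: 0.0
```

Run:
```python
import cv2,numpy as np
from bench import grab_frame,state
s=grab_frame("side")["image"][120:195,285:385,::-1];t=grab_frame("top")["image"][190:265,312:412,::-1]
cv2.imwrite("pics/c7.png",np.clip(1.3*np.hstack([cv2.resize(i,(400,300),interpolation=cv2.INTER_CUBIC) for i in (s,t)]).astype(float),0,255).astype(np.uint8));print(state()["time"],state()["force"])
```

```text
24.85 [-0.45048752  0.48297287 -0.00731802]
```

View pics/c7.png

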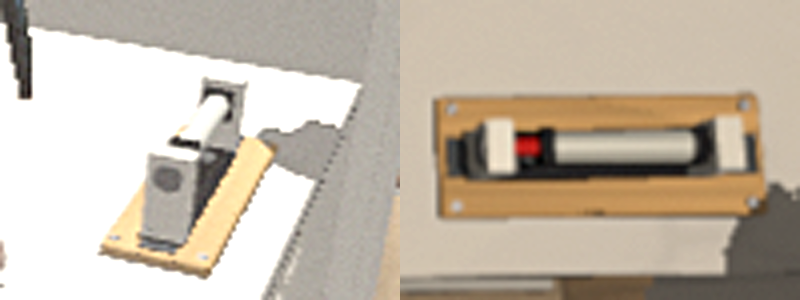

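The spindle hangs between the posts. In the top crop the red nose enters the left post at (527,146), the tail hub sits at the right post at (700,146), and the tube lies straight along the holder's middle line.

```bash
python3 -c "from bench import *;print(job_done())"
```

```text
the job is handed in; nothing more can be done
None
```

The larger spindle now hangs between the posts, an end in each recess as far as the last pictures and the forces show. The gripper has let go and is clear, and the job is handed in at about 25 s of the 54 s allowed; the judge's result was not shown.

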